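# Load the nozzle tin in the bench carousel, bring it to the front and hold it there

## Task

Put the flat round nozzle tin from the bench fully down, upright, into the empty round cup of the carousel that fits it and let go of it. Then turn the carousel until the tin stands in line with the pointer on the foot, and hold the carousel still there by its upright post so that I can unscrew the tin's lid: finish with the post still gripped between the fingers. Leave the other things on the bench where they are.

Things in the scene. Friction and masses are not known exactly. Their poses are not given: they have to be found in the camera images.
- nozzle_tin: Loose plain grey round screw tin with a flat lid, about 40 g, standing on the bench on the left or right of the carousel. Body 41 mm in diameter up to 14 mm, lid 43 mm in diameter from 14 to 21 mm above the underside. Origin: centre of its underside; z up. Take it round the lid, from above.
- carousel (a joint): Angle of the carousel deck about its upright axis, rad, counter-clockwise from above positive; 0 (or any whole turn) when the tin's cup is exactly at the pointer. Turns endlessly both ways with light friction (0.03 N m), no spring; stays where left. The deck is a plywood disc 196 mm in diameter, its top 28 mm above the bench.
- pot_cup (a point): Centre of the inner floor of a smaller round cup on the deck, 60 mm from the axis, 90 degrees clockwise (from above) of the tin's cup. It holds a paint pot 36 mm in diameter, fixed, whose top is 73 mm above the bench.
- square_pocket (a point): Centre of the inner floor of an empty square pocket on the deck, 60 mm from the axis, 90 degrees counter-clockwise (from above) of the tin's cup; 46 mm wide inside, walls 13 mm high. Not the tin's place.
- tin_cup (a point): Centre of the inner floor of the empty grey round cup on the deck (31 mm above the bench). Inside 45 mm in diameter, widening to 49 mm at the mouth; rim 10 mm above this floor, so the tin's lid stands proud of it. Turns with the deck.
- turning_post: Plain aluminium upright round post on the deck, 80 mm from the axis, straight across the axis from the tin's cup: 16 mm in diameter, top 60 mm above the deck (88 mm above the bench), on a 26 mm wide flange 4 mm high. Its sleeve spins freely about its own axis, as a crank handle does, so a grip need not turn with the deck. Origin: centre of its foot at the deck's top; z up.
- carousel_axis (a point): Point on the carousel's turning axis at the height of the deck's top. Fixed.
- front_spot (a point): Where the centre of the tin cup's floor comes to lie when the cup is exactly in line with the pointer: 60 mm from the axis towards the pointer. Fixed to the foot.
- carousel_foot: Fixed black foot of the carousel, origin under the axis on the bench. A pointer, an upright arm 28 mm tall with a steel bar on top (31 mm above the bench) pointing at the axis, stands in front of the deck along the foot's -x axis, 107 to 132 mm from the axis.
- printed_gear: Bystander: loose printed gear, 42 mm across, 10 mm thick, lying flat on the other side of the carousel from the tin. Origin: centre of its underside. Not to be moved.
- bit_box: Bystander: loose small closed box, 54 x 58 x 25 mm, front left of the carousel. Origin: centre of its underside. Not to be moved.
- mini_chair: Bystander: loose model chair, 36 x 36 x 50 mm, on the right. Origin: centre of its underside. Not to be moved.
- glue_stick: Bystander: loose standing glue stick, 27 mm in diameter, 92 mm tall, at the far left. Origin: centre of its underside. Not to be moved.
There are look-alikes about, which are no part of the job. Of the things that look like the nozzle_tin, take the one that is farthest to the robot's left at the start.

How it is judged (in metres and radians):
On the way, in this order (a step that is already met when the one before it is completed fails the run):
1. the tin sits fully down and upright in its round cup, let go, while the cup is still away from the pointer (horizontal distance between nozzle_tin and tin_cup below 0.004 m and z of nozzle_tin in the frame of tin_cup between -0.003 and 0.003 m and angle between nozzle_tin's own z axis and vertical below 0.07 rad and contact force between the fingers and nozzle_tin below 0.2 N and horizontal distance between tin_cup and front_spot above 0.03 m), for 0.2 s.
2. the cup with the tin is in line with the pointer and the carousel is held still by its post (horizontal distance between nozzle_tin and tin_cup below 0.004 m and z of nozzle_tin in the frame of tin_cup between -0.003 and 0.003 m and angle between nozzle_tin's own z axis and vertical below 0.07 rad and horizontal distance between tin_cup and front_spot below 0.009 m and contact force between the fingers and turning_post above 2 N and horizontal distance between the grasp point and turning_post below 0.02 m and z of the grasp point in the frame of turning_post below 0.075 m and velocity of joint carousel between -0.1 and 0.1 rad/s), for 0.2 s.
At the end, for the whole second after the job is handed in: Tin in the round cup (centre within 4 mm, underside within 3 mm of the cup floor, tilt under 4 degrees); cup centre within 9 mm of the front spot at the pointer; carousel slower than 0.1 rad/s; the post between the fingers (tool point within 20 mm of its axis), pressed with over 2 N (all of step 2); the arm keeps its last pose, push and grip.
It fails at once if the printed gear is moved by more than 30 mm (distance of printed_gear from where it was at the start of the episode above 0.03 m).
It fails at once if the bit box is moved by more than 30 mm (distance of bit_box from where it was at the start of the episode above 0.03 m).
It fails at once if the small chair is moved by more than 30 mm (distance of mini_chair from where it was at the start of the episode above 0.03 m).
It fails at once if the glue stick is moved by more than 30 mm (distance of glue_stick from where it was at the start of the episode above 0.03 m).
It also fails if it takes over 64 s, if anything falls off the work surface, if the arm or the gripper's body presses on something with over 40 N, if the wrist force passes 120 N, or if a joint passes its speed limit or range.

## Robot

A 7-joint arm with a two-finger parallel gripper is mounted at the origin on a cart in front of the work surface, level with it; the furniture and walls round the work are solid. World frame = base frame: x ahead of the robot, y to its left, z up, the work surface at z = 0. Lengths are in m, angles in degrees, forces in N, time in s.
With the tool pointing down it reaches from about 0.425 to 0.875 m from the base axis. Payload 4.7 kg.
Tool frame: the origin (TCP) lies between the finger pads, 19 mm behind the fingertips; this is the grasp point; z points along the fingers, y is the direction in which the jaws open and shut (so a half turn about z gives the same grasp; the last joint's range is limited). The gripper opens to 87 mm and grips with 3 to 60 N. Pads are 19 mm wide; open, the fingers measure 117 mm over their backs; the gripper's body (75 mm by 190 mm) begins 51 mm behind the grasp point.
Start: joints at [-70.124, 18.392, -4.016, 83.108, 1.295, 78.541, -3.26], TCP at [0.212, 0.614, 0.241] pointing down, gripper open.
Joint ranges: [-163.93, 163.93], [-17.29, 119.83], [-79.2, 71.16], [3.27, 140.29], [-89.18, 269.18], [5.43, 117.66], [-154.24, 154.24]. Speed limits (degrees/s): [147.25, 147.25, 180, 180, 180, 180, 180].

## Interface

Orientations are given as [roll, pitch, yaw] about the fixed x, y, z axes, in that order (R = Rz(yaw) Ry(pitch) Rx(roll)).
In Python, from cell import env gives the robot as it stands.
- The arm moves only by the tool send_rows, never from a script. Its argument "plan" is a list of rows, each a list of 7 numbers: the finger opening in mm, from 0 to 87, then the shift along the tool's x, y, z in mm, then the turn, a rotation vector about the tool's x, y, z in rad. A call has 1 to 12 rows; each row shifts and turns the commanded pose from where the row before left it, along the tool's axes as they then stand; what a row does not reach is not made up. A row lasts 1/10 s, in which the tool goes at most 50 mm and 8.59 degrees, less where a joint would pass 70% of its speed; a pose out of reach is approached as far as the arm can. A call is refused whole if a number of a shift passes 50 or a number of a turn 0.15, either way. A call with a gripper value outside its range is refused whole. The fingers move at their own pace and stop on an object; "grip_force" is the grip in N (left out, the last holds). Time passes only in rows, so rows that do not move let the fingers close. It gives the time, the measured TCP pose, the force and the opening at its end, in the units of the state.
- env.get_obs(): the state, without advancing time (a new reading comes with each control period).
- env.read_camera(name): name is "side" or "top" or "wrist"; returns the picture (384x512x3 uint8, red, green, blue); there is no depth.
- env.get_calibration(name): a dict with "fx", "fy", "cx", "cy" (pixels), "extrinsics" (4x4, takes a point from camera to world coordinates). Camera axes: x right, y down, z forward; pixel columns grow to the right and rows downward; lengths in m; the calibration is good to about 2 mm. A picture is of the moment at which its call begins: read the wrist's pose just before it. get_calibration takes no time and is no camera call; for the wrist camera it gives the pose at the moment of the call.
- env.sign_off(): hands the job in, once; it reports no verdict.
Trained networks look in the newest picture that a camera, given by its name, has taken for a name from the list of things; names that differ only in an ending like _2 or _b are one class to them, and where a whole thing is asked for, a point or a joint stands for the part that bears it (a point fixed in the world has none). Each returns a list of dicts, best first, with "confidence" (0 to 1); they miss things now and then, are a little off and sometimes report something else, mostly with a low value. They report only what shows in the picture. A call takes as long as a camera call. They do not tell look-alikes from the thing itself.
- env.regions_of(camera, query): "region" (384x512 bool, what is visible of it) and "rect" ([left, top, right, bottom] in pixels, round what is visible of it).
The state is a dict: "time_s": time; "qpos": joint angles; "joint_velocities": joint speeds; "effort": joint torques, N m; "tool_pos": TCP position; "tool_rot": TCP orientation; "force": force on the tool from outside, world axes, zero at the start; "wrist_torque": the same for the moment, N m; "grip_width": finger opening in m.
Only numpy, scipy, OpenCV 4.12 (cv2) and the standard library are available. Lean on these libraries where they do the work, as an engineer would, in place of code of your own. Each camera call takes 0.05 s, during which the arm holds its last target. There are 200 camera calls.

## Working session

There is one attempt and no reset: what is moved stays moved. The work goes in short steps, Python scripts to look and compute and a tool call to move; the robot and the scene stay as the last step left them, time stands still between calls to the robot, and variables do not carry over. Pictures are saved under pics/ and viewed, about 8 in all and at most 12, crops included, and the job is handed in when it is done.

Besides the shell and the picture viewer there is one more tool, called after "Call:" as name([rows], argument=value, ...), one row to a line, values as JSON. send_rows: Moves the arm, as the interface text tells. Its arguments: {"type":"object","properties":{"plan":{"type":"array"},"grip_force":{"type":"number"}},"required":["plan"]}

```bash
mkdir -p pics
cat > h.py <<'E'
import numpy as np, cv2
from cell import env
def snap(c,fn=None):
    im=env.read_camera(c)
    if fn: cv2.imwrite('pics/'+fn,im[:,:,::-1])
    return im
def ray(c,u,v,z,cal=None):
    k=cal or env.get_calibration(c); E=np.array(k['extrinsics'])
    d=E[:3,:3]@np.array([(u-k['cx'])/k['fx'],(v-k['cy'])/k['fy'],1]); o=E[:3,3]
    return o+d*(z-o[2])/d[2]
def proj(c,p,cal=None):
    k=cal or env.get_calibration(c); E=np.array(k['extrinsics'])
    q=E[:3,:3].T@(np.array(p)-E[:3,3]); return k['cx']+k['fx']*q[0]/q[2],k['cy']+k['fy']*q[1]/q[2]
def find(c,q,z):
    for r in env.regions_of(c,q):
        m=r['region']; ys,xs=np.nonzero(m)
        if len(xs)==0: continue
        print(c,q,round(r['confidence'],2),[int(a) for a in r['rect']],'cen',xs.mean().round(1),ys.mean().round(1),'w',ray(c,xs.mean(),ys.mean(),z).round(4))
E
python3 - <<'E'
from h import *
a=snap('top','t1.png'); b=snap('side','s1.png')
cv2.imwrite('pics/ts.png',np.vstack([cv2.resize(a,(512,384)),b])[:,:,::-1][:,:, :]) 
print(env.get_obs())
for c in('top','side'):
    k=env.get_calibration(c);print(c,k['fx'],np.array(k['extrinsics']).round(3).tolist())
for q,z in(('nozzle_tin',.021),('turning_post',.088),('tin_cup',.041),('square_pocket',.041),('pot_cup',.073),('carousel_foot',.03),('glue_stick',.092),('mini_chair',.05),('bit_box',.025),('printed_gear',.01),('carousel',.028)): find('top',q,z)
E
```

```text
{'time_s': 0.1, 'qpos': array([-70.1229311 ,  18.43498629,  -4.01496272,  83.16777619,
         1.29630464,  78.54020521,  -3.25906819]), 'joint_velocities': array([ 0.02908173, -0.0880628 , -0.06222683, -0.26763349,  0.02003611,
        0.02516654, -0.18175683]), 'effort': array([-6.09001581e-04, -4.92570555e+01, -4.05926825e-01, -3.13399923e+01,
       -6.41357177e-02,  3.95610777e-02,  9.36093988e-05]), 'tool_pos': array([0.21226994, 0.61387833, 0.24027   ]), 'tool_rot': array([-1.79902333e+02,  6.86924298e-03,  1.60933181e+02]), 'force': array([-0.68107488,  0.03128422,  0.41581956]), 'wrist_torque': array([-0.02867107,  0.04381566,  0.01857556]), 'grip_width': 0.08740149488688007}
top 405.38142790570885 [[0.008, -0.994, 0.106, 0.333], [-1.0, -0.007, 0.009, 0.012], [-0.008, -0.106, -0.994, 1.696], [0.0, 0.0, 0.0, 1.0]]
side 411.4765212539104 [[-0.97, -0.117, 0.211, 0.236], [-0.242, 0.472, -0.848, 1.125], [-0.001, -0.874, -0.487, 0.688], [0.0, 0.0, 0.0, 1.0]]
top nozzle_tin 0.65 [185, 190, 195, 202] cen 190.5 195.6 w [0.4824 0.3032 0.021 ]
top nozzle_tin 0.48 [207, 199, 215, 213] 
[... 409 characters left out ...]
5, 204] cen 260.6 178.9 w [0.5514 0.0124 0.041 ]
top pot_cup 0.77 [237, 157, 282, 201] cen 260.6 179.4 w [0.5452 0.0127 0.073 ]
top carousel_foot 0.83 [238, 156, 286, 209] cen 260.7 180.5 w [0.5462 0.0119 0.03  ]
top glue_stick 0.57 [336, 190, 342, 197] cen 338.7 193.4 w [ 0.4891 -0.2978  0.092 ]
top glue_stick 0.44 [135, 159, 151, 172] cen 141.8 165.3 w [0.5964 0.4896 0.092 ]
top mini_chair 0.64 [365, 195, 371, 207] cen 367.9 198.6 w [ 0.4727 -0.4243  0.05  ]
top mini_chair 0.4 [239, 157, 286, 201] cen 260.7 179.4 w [0.5482 0.0123 0.05  ]
top bit_box 0.6 [218, 217, 233, 230] cen 225.1 223.7 w [0.367 0.157 0.025]
top carousel 0.63 [239, 156, 285, 205] cen 260.4 179.5 w [0.5507 0.0134 0.028 ]
```

View pics/t1.png

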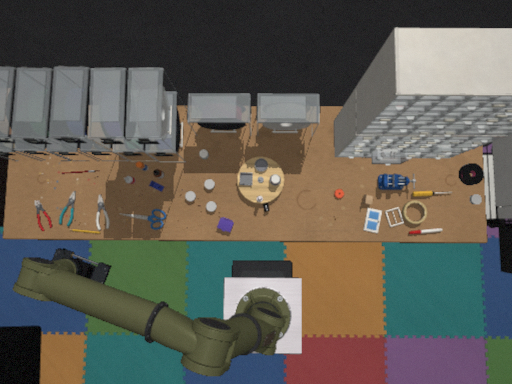

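View pics/s1.png

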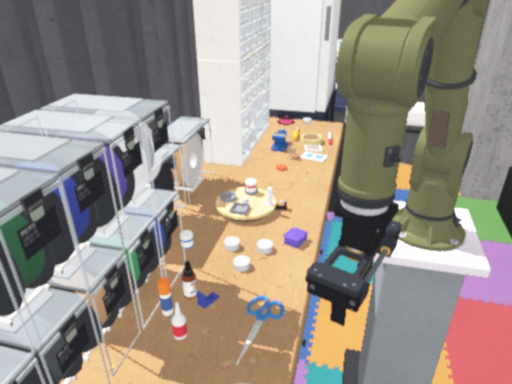

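The top view shows the carousel at about (260,180). Three similar tins stand to its left, at (190,196), (209,184) and (211,207), and there is something grey at (128,180). I'll zoom in on that before moving.

Run:
```python
from h import *
a=cv2.imread('pics/t1.png'); b=cv2.imread('pics/s1.png')
A=cv2.resize(a[140:240,110:290],None,fx=4,fy=4,interpolation=cv2.INTER_CUBIC)[:, :720]
B=cv2.resize(b[170:350,130:350],None,fx=4,fy=4)[:, :]
cv2.imwrite('pics/z1.png',A)
for u,v in((190.5,196.5),(209,184),(211,207),(203,154),(128,180)): print(ray('top',u,v,.021).round(3), )
print(proj('side',ray('top',128,180,.02)))
```

```text
[0.479 0.303 0.021]
[0.531 0.227 0.021]
[0.435 0.217 0.021]
[0.658 0.255 0.021]
[0.546 0.566 0.021]
(np.float64(178.90835441201148), np.float64(331.2377195598419))
```

View pics/z1.png

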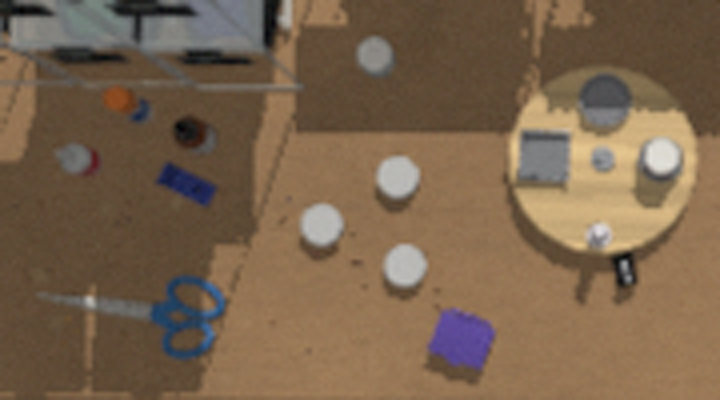

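The object at (128,180) is a bottle, so the leftmost tin is the one at about (0.479, 0.303). On the carousel the tin cup is on the far side (+x), the post is near, and the pointer is near and slightly to the right. Next I move above the tin.

Call:
send_rows([
  [87,-35.4,-20.7,0,0,0,0],
  [87,-35.4,-20.7,0,0,0,0],
  [87,-35.4,-20.7,0,0,0,0],
  [87,-35.4,-20.7,0,0,0,0],
  [87,-35.4,-20.7,0,0,0,0],
  [87,-35.4,-20.7,0,0,0,0],
  [87,-35.4,-20.7,0,0,0,0],
  [87,-35.4,-20.7,0,0,0,0],
  [87,-35.4,-20.7,0,0,0,0],
  [87,-35.4,-20.7,0,0,0,0],
])

```text
time_s: 1.65
tool_pos: [0.4803, 0.3017, 0.2416]
tool_rot: [180.0, 0.0, 160.9]
force: [1.2, 0.1, -0.9]
grip_width: 0.0871
```

Call:
send_rows([
  [87,0,0,0,0,0,0.138],
  [87,0,0,0,0,0,0.138],
  [87,0,0,0,0,0,0.138],
  [87,0,0,0,0,0,0.138],
  [87,0,0,0,0,0,0.138],
  [87,0,0,0,0,0,0.138],
  [87,0,0,0,0,0,0.138],
  [87,0,0,0,0,0,0.138],
  [87,0,0,0,0,0,0.138],
  [87,0,0,0,0,0,0],
])

```text
time_s: 2.65
tool_pos: [0.4793, 0.3031, 0.2414]
tool_rot: [180.0, -0.0, 89.8]
force: [-0.2, 0.6, -0.1]
grip_width: 0.087
```

Run:
```python
from h import *
o=env.get_obs();print(o['time_s'],o['tool_pos'],o['tool_rot'],o['qpos'])
k=env.get_calibration('wrist');print(np.array(k['extrinsics']).round(3).tolist(),k['fx'])
snap('wrist','w1.png'); find('wrist','nozzle_tin',.021)
```

```text
2.65 [0.47931995 0.30311935 0.24142952] [ 1.79985465e+02 -1.28274800e-02  8.97560052e+01] [-48.95948111   8.18914569  15.49037334  95.81378588  -2.24689553
  76.28164027 -33.33120398]
[[1.0, -0.004, -0.0, 0.479], [-0.004, -0.961, -0.275, 0.379], [0.001, 0.275, -0.961, 0.385], [0.0, 0.0, 0.0, 1.0]] 280.3503564210095
wrist nozzle_tin 0.84 [281, 201, 309, 235] cen 293.8 219.7 w [0.534  0.2288 0.021 ]
wrist nozzle_tin 0.81 [213, 208, 244, 240] cen 228.9 225.7 w [0.4434 0.2197 0.021 ]
wrist nozzle_tin 0.7 [243, 148, 274, 184] cen 258.6 166.0 w [0.4848 0.3049 0.021 ]
```

View pics/w1.png

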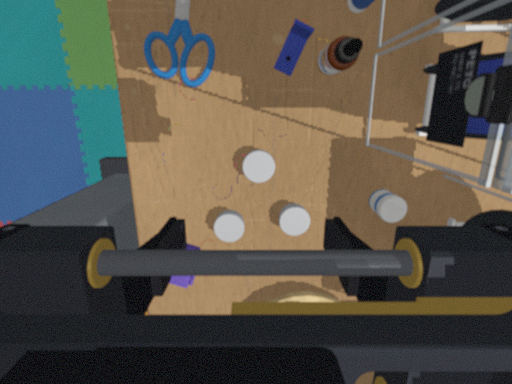

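The target tin shows at (258,166), at about (0.484, 0.304). I'll go lower and look again.

Call:
send_rows([
  [87,1,5,30,0,0,0],
  [87,0,0,30,0,0,0],
  [87,0,0,30,0,0,0],
  [87,0,0,30,0,0,0],
  [87,0,0,0,0,0,0],
  [87,0,0,0,0,0,0],
])

```text
time_s: 3.35
tool_pos: [0.4844, 0.304, 0.1216]
tool_rot: [-180.0, 0.0, 89.8]
force: [1.1, 0.4, 0.4]
grip_width: 0.0868
```

```bash
cat >> h.py <<'E'
def topface(c,q,z,r):
    "fit ellipse-free: best circle of radius r at height z covering bright lid: search on image brightness"
    im=env.read_camera(c); k=env.get_calibration(c)
    g=cv2.GaussianBlur(cv2.cvtColor(im,cv2.COLOR_RGB2GRAY).astype(np.float32),(0,0),1)
    t=np.linspace(0,2*np.pi,72,endpoint=False)
    def prof(p,rr):
        pts=np.array([proj(c,(p[0]+rr*np.cos(a),p[1]+rr*np.sin(a),z),k) for a in t],np.float32)
        return cv2.remap(g,pts[:,0].reshape(1,-1),pts[:,1].reshape(1,-1),cv2.INTER_LINEAR)[0]
    from scipy.optimize import minimize
    f=lambda p:-(np.clip(prof(p,r-.0015)-prof(p,r+.0015),-40,40)).sum()
    best=None
    for dx in np.arange(-.012,.0121,.003):
        for dy in np.arange(-.012,.0121,.003):
            v=f((q[0]+dx,q[1]+dy))
            if best is None or v<best[0]: best=(v,q[0]+dx,q[1]+dy)
    s=minimize(f,best[1:],method='Nelder-Mead',options=dict(initial_simplex=[best[1:],(best[1]+.002,best[2]),(best[1],best[2]+.002)]))
    return s.x,s.fun/72
E
python3 - <<'E'
from h import *
o=env.get_obs();print(o['tool_pos'],o['tool_rot'])
snap('wrist','w2.png'); find('wrist','nozzle_tin',.021)
print(topface('wrist',(.484,.304),.021,.0215))
E
```

```text
[0.48439258 0.3040209  0.12162724] [-1.79984084e+02  1.82576849e-02  8.98484586e+01]
wrist nozzle_tin 0.93 [234, 167, 278, 215] cen 254.9 192.2 w [0.4861 0.3063 0.021 ]
wrist nozzle_tin 0.74 [191, 275, 234, 297] cen 213.2 284.3 w [0.4438 0.2095 0.021 ]
wrist nozzle_tin 0.7 [289, 242, 324, 287] cen 304.6 270.0 w [0.5353 0.2254 0.021 ]
(array([0.48468417, 0.30434079]), np.float64(-38.799957275390625))
```

View pics/w2.png

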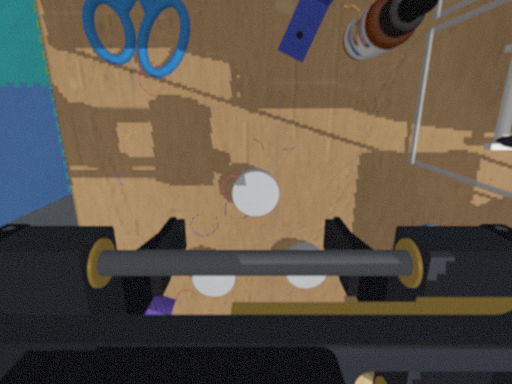

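The tin shows at (256,192), and the circle fit puts it within 0.5 mm of the tool point. I'll descend to z = 0.0315 so the fingertips will clear the cup rim later, then grip.

Call:
send_rows([
  [87,0.3,0.3,30,0,0,0],
  [80,0,0,25,0,0,0],
  [70,0,0,20,0,0,0],
  [60,0,0,10,0,0,0],
  [60,0,0,5,0,0,0],
  [60,0,0,0,0,0,0],
  [35,0,0,0,0,0,0],
  [35,0,0,0,0,0,0],
  [35,0,0,0,0,0,0],
  [35,0,0,0,0,0,0],
  [35,0,0,0,0,0,0],
  [35,0,0,0,0,0,0],
], grip_force=15)

```text
time_s: 4.7
tool_pos: [0.4851, 0.3047, 0.032]
tool_rot: [179.9, -0.0, 89.8]
force: [-0.9, -0.6, 5.6]
grip_width: 0.0423
```

The tin is held at a 42.3 mm opening. I'll lift and move over the carousel for a look.

Call:
send_rows([
  [35,0,0,-20,0,0,0],
  [35,0,0,-40,0,0,0],
  [35,0,0,-45,0,0,0],
  [35,-30,6,-45,0,0,0],
  [35,-40,9,-40,0,0,0],
  [35,-45,10,0,0,0,0],
  [35,-45,10,0,0,0,0],
  [35,-45,10,0,0,0,0],
  [35,-45,10,0,0,0,0],
  [35,-45,10,0,0,0,0],
  [35,-40,0,0,0,0,0],
  [35,0,0,0,0,0,0],
])

```text
time_s: 5.9
tool_pos: [0.546, -0.0315, 0.2124]
tool_rot: [-180.0, 0.2, 89.1]
force: [0.9, 0.1, 0.1]
grip_width: 0.0423
```

Run:
```python
from h import *
o=env.get_obs();print(o['tool_pos'],o['tool_rot'],o['grip_width'],o['force'])
snap('wrist','w3.png')
for q,z in(('turning_post',.088),('tin_cup',.041),('square_pocket',.041),('pot_cup',.073),('carousel_foot',.03),('nozzle_tin',.22),('carousel',.028)): find('wrist',q,z)
```

```text
[ 0.54604011 -0.03153633  0.21239409] [-179.98572493    0.2025475    89.14799059] 0.04230976344443243 [0.90605816 0.12484758 0.11890855]
wrist turning_post 0.86 [166, 127, 200, 151] cen 184.2 137.7 w [0.4802 0.0244 0.088 ]
wrist turning_post 0.66 [52, 0, 108, 39] cen 82.9 14.7 w [0.4027 0.1274 0.088 ]
wrist turning_post 0.5 [171, 40, 344, 212] cen 260.9 126.5 w [0.5526 0.0342 0.088 ]
wrist tin_cup 0.92 [169, 43, 347, 210] cen 260.8 126.7 w [0.5534 0.0329 0.041 ]
wrist square_pocket 0.56 [169, 45, 347, 213] cen 260.8 126.7 w [0.5534 0.0338 0.041 ]
wrist pot_cup 0.61 [170, 42, 342, 212] cen 261.0 126.7 w [0.5529 0.0361 0.073 ]
wrist carousel_foot 0.61 [149, 41, 349, 211] cen 258.8 127.2 w [0.5515 0.0328 0.03  ]
wrist nozzle_tin 0.91 [222, 196, 292, 249] cen 254.7 226.8 w [ 0.5467 -0.0061  0.22  ]
wrist carousel 0.84 [169, 42, 345, 212] cen 260.8 126.6 w [0.5539 0.0329 0.028 ]
```

View pics/w3.png

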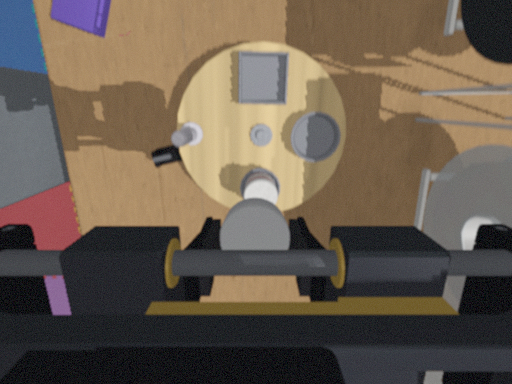

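The picture shows the deck centred near (261,126), the cup at (316,137), the post top at (183,136), the pocket at (262,78) and the pointer at (165,156). The cup is on the +x side. Next I fit the positions.

Run:
```python
from h import *
k=env.get_calibration('wrist')
for n,u,v,z in(('cup rim',316,137,.041),('hub',261,134,.035),('posttop',182,136,.088),('pocket',263,78,.041),('pocketfloor',264,80,.031),('pt0',154,158,.031),('pt1',180,153,.031)): print(n,ray('wrist',u,v,z).round(4))
print(topface('wrist',(.553,.02),.028,.098))
print(topface('wrist',ray('wrist',316,137,.041)[:2],.041,.0245))
for r in(.0255,.0265,.0275,.0285): print(r,topface('wrist',ray('wrist',316,137,.041)[:2],.041,r))
im=cv2.imread('pics/w3.png');
A=cv2.resize(im[30:230,140:360],None,fx=3.6,fy=3,interpolation=cv2.INTER_CUBIC)
A=cv2.resize(im[35:185,145:355],None,fx=3.8,fy=3.8,interpolation=cv2.INTER_CUBIC)
cv2.imwrite('pics/z2.png',A)
```

```text
cup rim [0.6149 0.0224 0.041 ]
hub [0.554  0.0252 0.035 ]
posttop [0.4784 0.0281 0.088 ]
pocket [0.5557 0.0836 0.041 ]
pocketfloor [0.5571 0.0826 0.031 ]
pt0 [ 0.4293 -0.0026  0.031 ]
pt1 [0.4601 0.0032 0.031 ]
(array([0.55366426, 0.0119871 ]), np.float64(-26.40945095486111))
(array([0.62060713, 0.03254911]), np.float64(-2.246529473198785))
0.0255 (array([0.62040591, 0.03114805]), np.float64(-2.4149771796332464))
0.0265 (array([0.62177506, 0.01898267]), np.float64(-2.5708535512288413))
0.0275 (array([0.62106237, 0.01801644]), np.float64(-2.3811467488606772))
0.0285 (array([0.61431877, 0.03907429]), np.float64(-3.607746124267578))
```

View pics/z2.png

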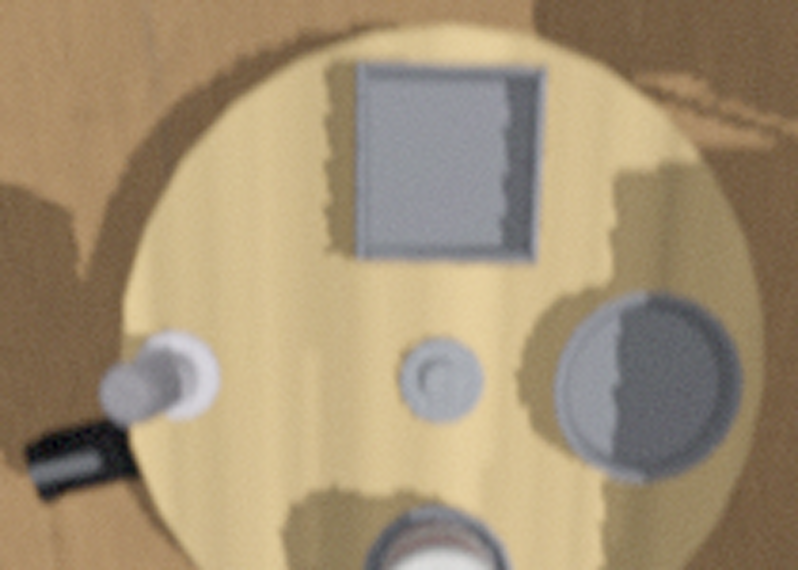

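The top camera and the deck fit give an axis y of about 0.012, but my pixel readings give 0.024. The picture was taken while the arm was still settling, so I'll retake it now that the arm is still.

Run:
```python
from h import *
o=env.get_obs();print(o['tool_pos'],o['tool_rot'],np.abs(o['joint_velocities']).max())
im=snap('wrist','w4.png')
k=env.get_calibration('wrist');print(np.array(k['extrinsics']).round(3).tolist())
A=cv2.resize(im[35:185,145:355],None,fx=3.8,fy=3.8,interpolation=cv2.INTER_CUBIC)[:,:,::-1].copy()
for n,p,r,c in(('deck',(.5537,.012,.028),.098,(0,0,255)),('cup',(.6137,.012,.041),.0245,(0,255,0))):
    t=np.linspace(0,2*np.pi,60)
    P=np.array([proj('wrist',(p[0]+r*np.cos(a),p[1]+r*np.sin(a),p[2]),k) for a in t])
    cv2.polylines(A,[((P-[145,35])*3.8).astype(int).reshape(-1,1,2)],True,c,1)
cv2.imwrite('pics/z3.png',A)
```

```text
[ 0.54672734 -0.02315487  0.21254836] [ 1.79993682e+02 -5.77972174e-03  8.97943691e+01] 0.17315353881990259
[[1.0, -0.003, -0.0, 0.547], [-0.003, -0.961, -0.276, 0.052], [0.001, 0.276, -0.961, 0.356], [0.0, 0.0, 0.0, 1.0]]
```

View pics/z3.png

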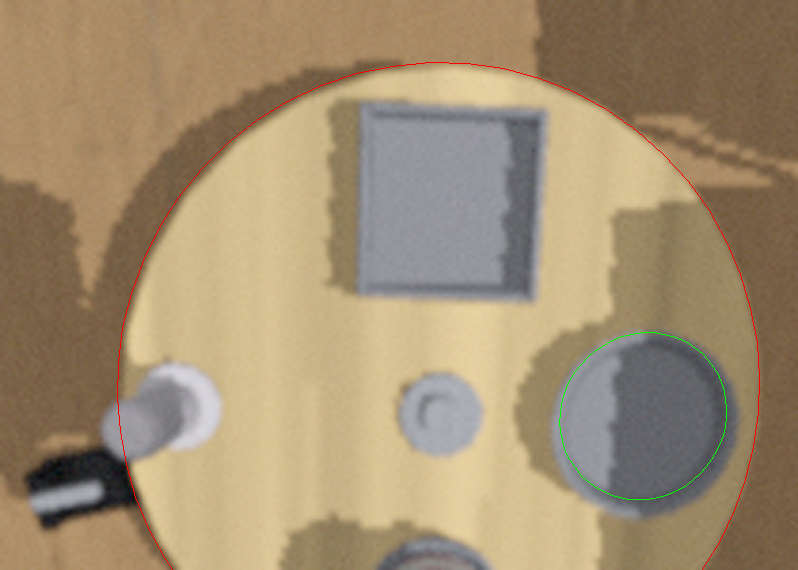

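The arm has settled and the deck fit matches. The cup's outer rim is centred at crop (645,425), the hub at (441,413), the flange at (180,407), the post top at (131,430), the pocket at (453,201) and the pointer bar at (33,502) to (101,490).

Run:
```python
from h import *
c=np.array([.5537,.012])
g=lambda a,b,z: ray('wrist',145+a/3.8,35+b/3.8,z)[:2]
for n,a,b,z in(('cup',645,425,.041),('hub',441,413,.033),('flange',180,407,.032),('posttop',131,430,.088),('pocket',454,201,.041),('p0',33,502,.031),('p1',101,490,.031)):
    p=g(a,b,z); d=p-c; print(n,p.round(4),(np.hypot(*d)*1e3).round(1),np.degrees(np.arctan2(d[1],d[0])).round(1))
for r in(.0265,.027,.0275): print(topface('wrist',(.6143,.0094),.041,r))
print(topface('wrist',(.5537,.012),.028,.098))
print(env.get_obs()['tool_pos'])
```

```text
cup [0.6143 0.0099] 60.7 -1.9
hub [0.5544 0.0127] 1.0 45.9
flange [0.4756 0.0147] 78.1 178.1
posttop [0.4753 0.0155] 78.5 177.5
pocket [0.5576 0.0725] 60.6 86.3
p0 [ 0.4279 -0.0146] 128.6 -168.1
p1 [ 0.4493 -0.0109] 106.9 -167.6
(array([0.62147211, 0.01873881]), np.float64(-2.45619879828559))
(array([0.62133885, 0.01839937]), np.float64(-2.5480579800075955))
(array([0.62109114, 0.0179733 ]), np.float64(-2.6015527513292103))
(array([0.55373109, 0.01223176]), np.float64(-26.38751729329427))
[ 0.5467104  -0.02340985  0.21255014]
```

The axis is at (0.554, 0.012), the cup at about (0.614, 0.010), the post at 177.5° and the pointer at -168°. I'll turn the jaws to lie along y, which keeps the gripper body clear of the racks behind, and then go above the cup.

Call:
send_rows([
  [35,0,0,0,0,0,-0.143],
  [35,0,0,0,0,0,-0.143],
  [35,0,0,0,0,0,-0.143],
  [35,0,0,0,0,0,-0.143],
  [35,0,0,0,0,0,-0.143],
  [35,0,0,0,0,0,-0.143],
  [35,0,0,0,0,0,-0.143],
  [35,0,0,0,0,0,-0.143],
  [35,0,0,0,0,0,-0.143],
  [35,0,0,0,0,0,-0.143],
  [35,0,0,0,0,0,-0.143],
  [35,0,0,0,0,0,0],
])

```text
time_s: 8.05
tool_pos: [0.5467, -0.0235, 0.2125]
tool_rot: [180.0, 0.0, 179.9]
force: [1.0, 0.2, -0.1]
grip_width: 0.0421
```

Call:
send_rows([
  [35,0,0,0,0,0,0],
  [35,0,0,0,0,0,0],
  [35,0,0,0,0,0,0],
])

```text
time_s: 8.35
tool_pos: [0.5467, -0.0234, 0.2125]
tool_rot: [180.0, 0.0, 179.8]
force: [-0.5, 0.5, 0.6]
grip_width: 0.0419
```

Run:
```python
from h import *
o=env.get_obs();print(o['tool_pos'],o['tool_rot'],o['qpos'],o['grip_width'])
im=snap('wrist','w5.png');print(topface('wrist',(.5537,.012),.028,.098))
```

```text
[ 0.54671642 -0.02338829  0.21254391] [1.79996731e+02 3.91189647e-03 1.79816252e+02] [-22.84734617   6.82603299  24.42809487 101.03004591  -2.95341206
  72.76767356  92.1193511 ] 0.04193058758211759
(array([0.5540289 , 0.01229501]), np.float64(-28.60495334201389))
```

View pics/w5.png

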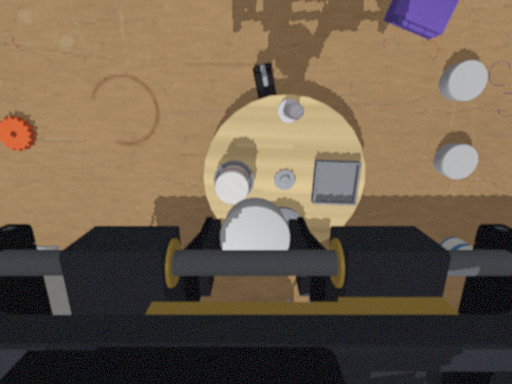

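The axis agrees at (0.554, 0.012). The pocket shows at (337,182), the post foot at (290,113) and the pointer bar from (263,68) to (267,88). I'll cross-check the angles from these.

Run:
```python
from h import *
c=np.array([.554,.0122])
for n,a,b,z in(('hub',285,180,.033),('flange',290,111,.031),('posttop',293,111,.088),('pocket',336.5,182,.041),('p0',263.5,68,.031),('p1',267.5,88,.031)):
    p=ray('wrist',a,b,z)[:2]; d=p-c; print(n,p.round(4),(np.hypot(*d)*1e3).round(1),np.degrees(np.arctan2(d[1],d[0])).round(1))
```

```text
hub [0.5537 0.0129] 0.8 114.9
flange [0.4747 0.0165] 79.4 176.9
posttop [0.474  0.0122] 80.0 180.0
pocket [0.5542 0.0719] 59.7 89.8
p0 [ 0.4301 -0.0134] 126.5 -168.3
p1 [ 0.4504 -0.0089] 105.7 -168.5
```

Call:
send_rows([
  [35,-20,10,0,0,0,0],
  [35,-25,12,20,0,0,0],
  [35,-22.5,11,30,0,0,0],
  [35,0,0,25,0,0,0],
  [35,0,0,15,0,0,0],
  [35,0,0,0,0,0,0],
  [35,0,0,0,0,0,0],
  [35,0,0,0,0,0,0],
])

```text
time_s: 9.25
tool_pos: [0.6152, 0.0091, 0.1244]
tool_rot: [180.0, 0.2, 179.9]
force: [0.9, 0.5, 1.0]
grip_width: 0.0421
```

Call:
send_rows([
  [35,1,1,20,0,0,0],
  [35,0,0,20,0,0,0],
  [35,0,0,10,0,0,0],
  [35,0,0,5,0,0,0],
  [35,0,0,0,0,0,0],
  [35,0,0,2,0,0,0],
  [35,0,0,2,0,0,0],
  [35,0,0,1,0,0,0],
  [35,0,0,0,0,0,0],
  [35,0,0,0,0,0,0],
])

```text
time_s: 10.25
tool_pos: [0.6136, 0.0105, 0.0631]
tool_rot: [180.0, 0.1, 179.9]
force: [-0.9, 0.2, 2.6]
grip_width: 0.0423
```

Call:
send_rows([
  [46,0,0,0,0,0,0],
  [52,0,0,0,0,0,0],
  [58,0,0,0,0,0,0],
  [58,0,0,0,0,0,0],
  [58,0,0,0,0,0,0],
  [58,0,0,-5,0,0,0],
  [58,0,0,-20,0,0,0],
  [58,0,0,-40,0,0,0],
  [58,0,0,-40,0,0,0],
  [58,0,0,-30,0,0,0],
  [58,-10,0,-20,0,0,0],
  [58,0,0,0,0,0,0],
])

```text
time_s: 11.45
tool_pos: [0.6259, 0.0104, 0.2217]
tool_rot: [180.0, 0.4, 179.9]
force: [0.6, 0.0, 0.1]
grip_width: 0.0579
```

Call:
send_rows([
  [58,0,0,0,0,0,0],
  [58,0,0,0,0,0,0],
  [58,0,0,0,0,0,0],
])

```text
time_s: 11.75
tool_pos: [0.6222, 0.0105, 0.2159]
tool_rot: [-180.0, -0.2, 179.9]
force: [-0.3, -0.1, 0.6]
grip_width: 0.0582
```

Run:
```python
from h import *
o=env.get_obs();print(o['tool_pos'],o['tool_rot'])
im=snap('wrist')
k=env.get_calibration('wrist');A=cv2.resize(im[:230,130:400],None,fx=2.9,fy=2.5)
A=cv2.resize(im[20:230,130:400],None,fx=2.8,fy=2.8,interpolation=cv2.INTER_CUBIC)[:,:,::-1].copy()
print(topface('wrist',(.554,.0122),.028,.098))
t=topface('wrist',(.614,.0105),.052,.0215);print(t)
for p,r,c in((list(t[0])+[.052],.0215,(0,0,255)),((.614,.0105,.041),.0245,(0,255,0)),((.554,.0122,.028),.098,(255,0,0))):
    P=np.array([proj('wrist',(p[0]+r*np.cos(a),p[1]+r*np.sin(a),p[2]),k) for a in np.linspace(0,6.28,60)])
    cv2.polylines(A,[((P-[130,20])*2.8).astype(int).reshape(-1,1,2)],True,c,1)
cv2.imwrite('pics/w6.png',A)
```

```text
[0.62222346 0.01047023 0.2159247 ] [-1.79983026e+02 -1.59805664e-01  1.79898732e+02]
(array([0.55474616, 0.01228295]), np.float64(-28.987169053819443))
(array([0.6132592 , 0.01044295]), np.float64(-34.21793958875868))
```

View pics/w6.png

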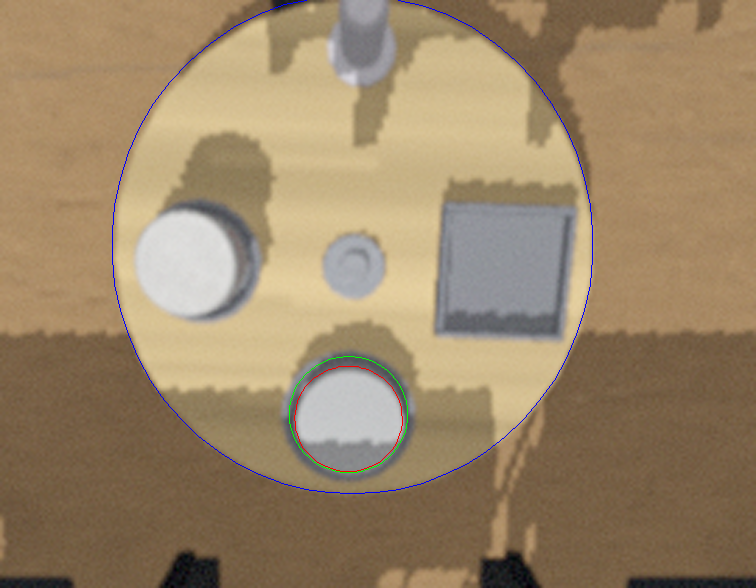

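The tin sits in the cup at (348,418) in the crop, and the lid fit is concentric at the seated height. Next I move to the post at about (0.474, 0.0146).

Call:
send_rows([
  [60,37,1,0,0,0,0],
  [60,37,1,0,0,0,0],
  [60,37,1,0,0,0,0],
  [60,37,1,0,0,0,0],
  [60,0,0,0,0,0,0],
  [60,0,0,0,0,0,0],
])

```text
time_s: 12.5
tool_pos: [0.4753, 0.0149, 0.2179]
tool_rot: [179.9, 0.1, 179.9]
force: [1.3, -0.2, 0.7]
grip_width: 0.0601
```

Run:
```python
from h import *
o=env.get_obs();print(o['tool_pos'],o['tool_rot'])
env.read_camera('wrist'); find('wrist','turning_post',.06); print(proj('wrist',(.474,.0146,.06)))
```

```text
[0.47528606 0.01489078 0.21792611] [1.79941744e+02 9.00318210e-02 1.79923361e+02]
wrist turning_post 0.55 [246, 166, 264, 192] cen 254.6 178.7 w [0.4764 0.0148 0.06  ]
(np.float64(254.40482729598418), np.float64(176.63092367588067))
```

Call:
send_rows([
  [60,0,0,35,0,0,0],
  [60,0,0,40,0,0,0],
  [60,0,0,35,0,0,0],
  [60,0,0,22,0,0,0],
  [60,0,0,14,0,0,0],
  [60,0,0,0,0,0,0],
  [30,0,0,0,0,0,0],
  [10,0,0,0,0,0,0],
  [10,0,0,0,0,0,0],
  [10,0,0,0,0,0,0],
  [10,0,0,0,0,0,0],
  [10,0,0,0,0,0,0],
], grip_force=15)

```text
time_s: 13.8
tool_pos: [0.4754, 0.0148, 0.0718]
tool_rot: [180.0, 0.0, 179.9]
force: [-1.7, -1.2, -0.3]
grip_width: 0.0202
```

Call:
send_rows([
  [10,0,0,0,0,0,0],
  [10,0,0,0,0,0,0],
  [10,0,0,0,0,0,0],
])

```text
time_s: 14.1
tool_pos: [0.4754, 0.0148, 0.0717]
tool_rot: [180.0, 0.0, 179.9]
force: [-0.9, 0.5, 2.9]
grip_width: 0.0157
```

The post is gripped at 15.7 mm. The turn is clockwise from 178° to about 12°, so I'll work out the arc steps.

Run:
```python
import numpy as np
a=np.radians(np.linspace(178.2,11.9,22)); p=np.c_[.554+.08*np.cos(a),.0122+.08*np.sin(a)]*1e3
p[0]=[475.4,14.8]
d=np.diff(p,axis=0); print(np.c_[-d[:,0],d[:,1]].round(1).tolist()); print(p[11],p[-1])
```

```text
[[0.3, 10.9], [-2.6, 10.7], [-4.1, 10.3], [-5.4, 9.6], [-6.7, 8.8], [-7.9, 7.8], [-8.9, 6.6], [-9.7, 5.3], [-10.3, 3.9], [-10.8, 2.5], [-11.0, 1.0], [-11.0, -0.6], [-10.9, -2.1], [-10.5, -3.5], [-9.9, -5.0], [-9.1, -6.3], [-8.2, -7.5], [-7.0, -8.5], [-5.8, -9.4], [-4.5, -10.1], [-3.0, -10.6]]
[552.47749993  92.18551115] [632.28071881  28.69633483]
```

Call:
send_rows([
  [10,0.3,10.9,0,0,0,0],
  [10,-2.6,10.7,0,0,0,0],
  [10,-4.1,10.3,0,0,0,0],
  [10,-5.4,9.6,0,0,0,0],
  [10,-6.7,8.8,0,0,0,0],
  [10,-7.9,7.8,0,0,0,0],
  [10,-8.9,6.6,0,0,0,0],
  [10,-9.7,5.3,0,0,0,0],
  [10,-10.3,3.9,0,0,0,0],
  [10,-10.8,2.5,0,0,0,0],
  [10,-11,1,0,0,0,0],
])

```text
time_s: 15.2
tool_pos: [0.5531, 0.0923, 0.0717]
tool_rot: [-180.0, -0.0, 179.9]
force: [-0.4, -3.6, 5.1]
grip_width: 0.0155
```

On track, so I'll send the second half.

Call:
send_rows([
  [10,-11,-0.6,0,0,0,0],
  [10,-10.9,-2.1,0,0,0,0],
  [10,-10.5,-3.5,0,0,0,0],
  [10,-9.9,-5,0,0,0,0],
  [10,-9.1,-6.3,0,0,0,0],
  [10,-8.2,-7.5,0,0,0,0],
  [10,-7,-8.5,0,0,0,0],
  [10,-5.8,-9.4,0,0,0,0],
  [10,-4.5,-10.1,0,0,0,0],
  [10,-3,-10.6,0,0,0,0],
  [10,0,0,0,0,0,0],
  [10,0,0,0,0,0,0],
])

```text
time_s: 16.4
tool_pos: [0.6334, 0.0288, 0.0718]
tool_rot: [179.9, 0.1, 179.9]
force: [3.6, 0.4, 2.3]
grip_width: 0.0155
```

Call:
send_rows([
  [10,0,0,0,0,0,0],
  [10,0,0,0,0,0,0],
  [10,0,0,0,0,0,0],
])

```text
time_s: 16.7
tool_pos: [0.6332, 0.0296, 0.0718]
tool_rot: [179.9, 0.1, 180.0]
force: [4.8, 0.8, 0.6]
grip_width: 0.0154
```

Run:
```python
from h import *
o=env.get_obs();print(o['tool_pos'],o['tool_rot'],o['grip_width'])
im=snap('wrist'); A=cv2.resize(im[:240,130:400],None,fx=2.5,fy=2.5,interpolation=cv2.INTER_CUBIC)[:,:,::-1].copy()
d=topface('wrist',(.554,.0122),.028,.098);print('deck',d)
pr=np.radians(-168.1); f=np.array([.554,.0122])+.06*np.array([np.cos(pr),np.sin(pr)])
t=topface('wrist',f,.052,.0215);e=t[0]-[.554,.0122];print('tin',t,'front',f,'ang',np.degrees(np.arctan2(e[1],e[0])),np.hypot(*e))
P=np.array([proj('wrist',(t[0][0]+.0215*np.cos(a),t[0][1]+.0215*np.sin(a),.052)) for a in np.linspace(0,6.28,60)])
cv2.polylines(A,[((P-[130,0])*2.5).astype(int).reshape(-1,1,2)],True,(0,0,255),1)
cv2.imwrite('pics/w7.png',A)
```

```text
[0.63317587 0.02960456 0.07178774] [1.79937905e+02 1.30779027e-01 1.79965942e+02] 0.015363950255334964
deck (array([0.55245837, 0.01249664]), np.float64(-16.73506842719184))
tin (array([ 0.49542374, -0.0021764 ]), np.float64(-12.777777777777779)) front [ 4.95289461e-01 -1.72251124e-04] ang -166.2104322472332 0.060314669546935554
```

View pics/w7.png

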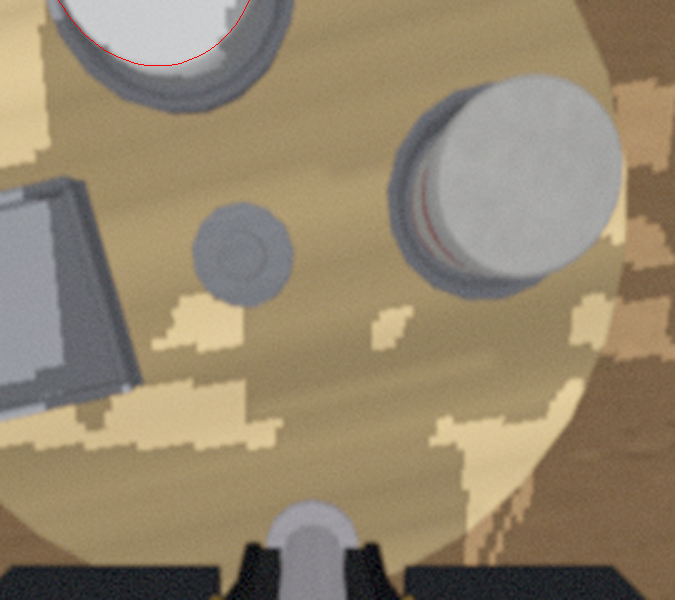

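The post is between the fingers at post angle 12.6°, against a target of 11.9°. The tin is partly out of view at the top. I'll check its position numerically and take one last look from the side and top cameras.

Run:
```python
from h import *
c=np.array([.554,.0122]); a=np.radians(12.6-180); u=np.array([np.cos(a),np.sin(a)])
for n,r,z in(('lid near edge',.0385,.052),('cup near edge',.0327,.041)): print(n,(np.array(proj('wrist',[*(c+r*u),z]))-[130,0])*2.5)
s=snap('side');t=snap('top')
S=cv2.resize(s[170:220,200:300],(700,350),interpolation=cv2.INTER_CUBIC); 
T=cv2.resize(t[150:220,230:290],(280,327)); T=cv2.copyMakeBorder(cv2.resize(t[155:215,215:335],(700,350-110)),0,0,0,0,cv2.BORDER_CONSTANT)
cv2.imwrite('pics/fin.png',np.vstack([S,T])[:,:,::-1])
find('side','nozzle_tin',.052);find('side','printed_gear',.01);find('side','bit_box',.025)
f=c+.06*u; print('pred tin side px',proj('side',[*f,.052]),'bar',proj('side',[*(c+.107*np.array([np.cos(np.radians(-168.1)),np.sin(np.radians(-168.1))])),.031]))
o=env.get_obs();print(o['time_s'],o['tool_pos'],o['force'],o['grip_width'],np.abs(o['joint_velocities']).max())
```

```text
lid near edge [186.99655742  63.17318971]
cup near edge [202.14470603 105.20674406]
side nozzle_tin 0.58 [260, 240, 271, 254] cen 264.8 246.5 w [0.4291 0.2743 0.052 ]
side nozzle_tin 0.47 [257, 193, 271, 202] cen 263.4 196.6 w [0.4939 0.016  0.052 ]
side nozzle_tin 0.47 [227, 240, 242, 252] cen 231.4 244.0 w [0.5168 0.2845 0.052 ]
side bit_box 0.92 [286, 230, 308, 248] cen 295.2 237.6 w [0.3642 0.1767 0.025 ]
side bit_box 0.23 [216, 185, 274, 219] cen 243.9 204.0 w [0.5541 0.0311 0.025 ]
pred tin side px (np.float64(264.1032906930264), np.float64(194.04832661102654)) bar (np.float64(278.63016934711703), np.float64(200.1074521435203))
17.1 [0.63321568 0.0296137  0.07178796] [5.97464175 1.46802657 1.63814035] 0.015574923973941484 0.11024584162165861
```

View pics/fin.png

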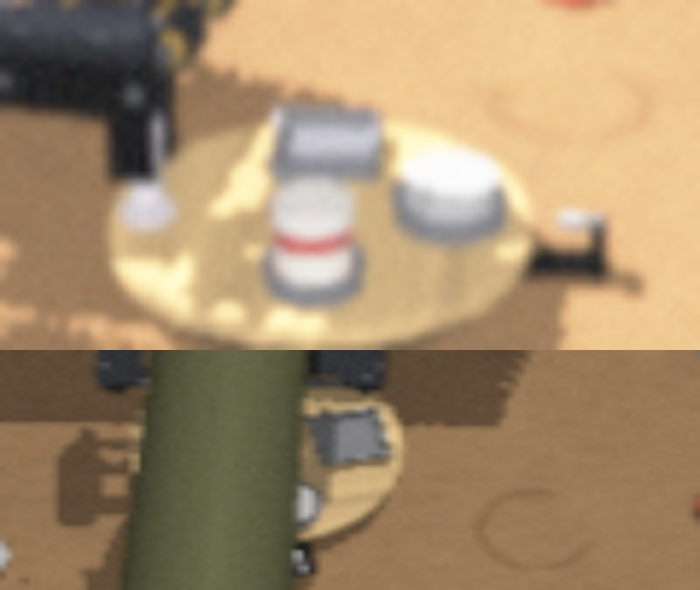

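```bash
python3 -c "
from cell import env
print(env.sign_off()); o=env.get_obs(); print(o['time_s'],o['tool_pos'],o['grip_width'])"
```

```text
the job is handed in; nothing more can be done
None
the job is handed in; nothing more can be done
```

The tin is in its round cup and in line with the pointer, and the fingers still grip the post. I handed the job in at about 17 s of the 64 s; `env.sign_off()` gave no verdict.

**What I did:** I took the leftmost of the three look-alike tins by its lid, set it down in the round cup and let go. I then gripped the post with 15 N and turned the carousel about 166° clockwise.

**Last checks:**
- **Tin in the cup:** when I released it, the tool height put its underside about 0.1 mm above the cup floor. The last side picture shows it standing upright in the cup.
- **In line with the pointer:** the post stood at about 12.6° against a target of 11.9°. That is roughly 1 mm at the cup, where 9 mm is allowed.
- **Post gripped:** the finger opening was 15.6 mm on the 16 mm post, and the arm was still.

**What was unsure:**
- **Early picture:** one was taken while the arm was still settling and put the carousel about 11 mm off, so I retook it.
- **Final wrist view:** it showed the tin only partly, so its fit there was weak. The lid and cup edges I read by eye were a few millimetres from where I expected them. The alignment therefore rests mainly on the post's angle and the side picture.
- **Sideways force:** about 6 N was showing on the tool at the end.
- **Bystanders:** the bit box was detected close to its earlier place. The printed gear was not detected in the last look, and I did not recheck the chair or the glue stick, though no move came near any of the three.

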